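# Make up the model goods train in the cassette

### The job

Make up the train in the long aluminium-sided cassette behind the locomotive that stands in it: the black tender next to the cab, then the blue flat wagon, then the red caboose last, all standing upright between the cassette's sides in one line, with about a finger's breadth (12 mm) between neighbours. The bundle of timber goes on top of the flat wagon, centred and lengthwise. Leave the locomotive and the green tank wagon where they are, and let go of everything.

Things in the scene. Friction and masses are not known exactly. Their poses are not given: they have to be found in the camera images.
- cassette: Fixed trough for model trains, plywood base, aluminium sides, 520 x 70 mm, lying across the table nearer or farther than the mat. Origin: centre of underside; x along its length towards the end where the loco's nose is (robot's left, +y, within 0.2 rad), z up. Floor 4 mm above origin, 54 wide and 512 long inside; side and end walls reach 16 mm above origin.
- loco: Black model steam locomotive, red cab, wheels and chimney, 134 long over couplers, 48 wide, 70 high, 0.65 kg, loose, standing in the cassette near its +x end. Origin: centre of underside; +x to its nose; the cab is at the -x end, its coupler ending at x = -67 mm. The train goes on from there towards the cassette's -x end.
- tender: Black tender, yellow stripe, coal on top, 80 long over couplers, about 0.16 kg. Origin: centre of underside (wheel bottoms) and of length; x along its length, z up. Running gear: lowest 16 mm, 36 wide; above it a box body 68 long, 46 wide, flat-sided from 16 to 46 mm (coal to about 53). Either way round will do.
- flat_wagon: Blue flat wagon with brown plank deck, 110 long over couplers, about 0.15 kg. Origin: centre of underside (wheel bottoms) and of length; x along its length, z up. Running gear: lowest 16 mm, 36 wide; above it the deck, 98 long, 46 wide, flat-sided from 16 to 28 mm, deck top at 28 mm, no rim. Either way round will do.
- caboose: Red caboose with white windows and a small roof cupola, 86 long over couplers, about 0.15 kg. Origin: centre of underside (wheel bottoms) and of length; x along its length, z up. Running gear: lowest 16 mm, 36 wide; above it a box body 74 long, 46 wide, flat-sided from 16 to 44 mm (cupola to 59). Either way round will do.
- timber_load: Bundle of pale sawn timber with two dark straps, a rigid block 64 long, 36 wide, 30 high, about 0.08 kg. Origin at the centre of its underside; x along its length, z up.
- tank_wagon: Bystander: green tank wagon, 90 long, 40 wide, 58 high, standing among the others; to be left alone. Origin at the centre of its underside; x along its length, z up.
- stock_mat: Fixed grey mat 620 x 130 x 4 mm, parallel to the cassette, about 145 mm from it between centres. Origin: centre of underside; x along its length. The tender, flat wagon, caboose, timber and tank wagon start on it in a row in any order, about 100 mm apart, crosswise to it within 0.2 rad. A paint pot (40 high) and a wheel set stand near its ends.
Things that resemble listed ones, but are neither listed nor needed, are in the scene too. Leave any orange or turquoise look-alike of the timber_load alone.

How it is judged:
At the end, for the whole second after the job is handed in: Tender, flat wagon, caboose in this order behind the cab, on the cassette's floor, upright, within 12 mm of its centre line and 0.15 rad of parallel, gaps under about 25 mm; timber on the flat's deck within 15 mm (across 12 mm) and 0.25 rad; all at rest (y of tender in the frame of cassette between -0.012 and 0.012 m and z of tender in the frame of cassette between 0 and 0.008 m and angle between the x axis of each of tender, flat_wagon, caboose and the x axis of cassette, either way round below 0.15 rad and angle between each of tender, flat_wagon, caboose, timber_load's own z axis and vertical below 0.06 rad and y of flat_wagon in the frame of cassette between -0.012 and 0.012 m and z of flat_wagon in the frame of cassette between 0 and 0.008 m and y of caboose in the frame of cassette between -0.012 and 0.012 m and z of caboose in the frame of cassette between 0 and 0.008 m and x of tender in the frame of loco between -0.133 and -0.1 m and x of flat_wagon in the frame of loco between -0.256 and -0.195 m and horizontal distance between flat_wagon and tender below 0.121 m and x of caboose in the frame of loco between -0.38 and -0.29 m and horizontal distance between caboose and flat_wagon below 0.124 m and x of timber_load in the frame of flat_wagon between -0.015 and 0.015 m and y of timber_load in the frame of flat_wagon between -0.012 and 0.012 m and z of timber_load in the frame of flat_wagon between 0.023 and 0.033 m and angle between the x axis of timber_load and the x axis of flat_wagon, either way round below 0.25 rad and linear speed of each of tender, flat_wagon, caboose, timber_load below 0.02 m/s and angular speed of each of tender, flat_wagon, caboose, timber_load below 0.2 rad/s); the robot touches nothing.
It fails at once if the locomotive is shifted by more than 25 mm (distance of loco from where it was at the start of the episode above 0.025 m).
It fails at once if the green tank wagon is shifted by more than 25 mm or tipped over (distance of tank_wagon from where it was at the start of the episode above 0.025 m or angle between tank_wagon's own z axis and vertical above 0.5 rad).
It also fails if it takes over 106 s, if anything falls off the work surface, if the arm or the gripper's body presses on something with over 40 N, if the wrist force passes 120 N, or if a joint passes its speed limit or range.

### The arm

A 6-joint arm with a two-finger parallel gripper is mounted at the origin on the work surface. World frame = base frame: x ahead of the robot, y to its left, z up, the work surface at z = 0. Lengths are in m, angles in rad, forces in N, time in s.
With the tool pointing down it reaches from about 0.275 to 0.85 m from the base axis. Payload 19 kg.
Tool frame: the origin (TCP) lies at the very end of the fingers, on their centre line; the grasp point (between the pads) lies 19 mm behind it (robot.pinch_z is the distance from the TCP to the grasp point, in m); z points along the fingers, y is the line along which they close (so a half turn about z gives the same grasp; the last joint's range is limited). The gripper opens to 85 mm and grips with 20 to 120 N. Pads are 22 mm wide; open, the fingers measure 114 mm over their backs; the gripper's body (76 mm by 85 mm) begins 54 mm behind the grasp point. The pads swing forward as they close: fully open they stand 13 mm farther back than shut.
Start: joints at [-1.356, 0.15, 1.437, -0, 1.554, -0.134], TCP at [0.196, -0.54, 0.231] pointing down, gripper open.
Joint ranges: [-2.8, 2.8], [-0.68, 2.1], [0.12, 2.68], [-1.39, 4.53], [0.16, 2.79], [-2.81, 2.81]. Speed limits (rad/s): [1.89, 1.89, 2.22, 3.01, 3.01, 3.01].

### API

Orientations are given as a unit quaternion [x, y, z, w].
In Python, from workcell import sensors, optics, ticket, robot gives the robot as it stands. The module is installed in compiled form; this text tells all that it offers.
- The arm moves only by the tool arm_command, never from a script. Its argument "steps" is one flat list of numbers, 5 for each row, row after row: the shift along the tool's x, y, z in fractions of the full range, 1 being 80 cm, then the turn about the tool's z in a scale on which 1.0 is 60 degrees, then the opening, from 0 (shut) to 1 (fully open). In form: [dx, dy, dz, roll, jaw, dx, dy, dz, roll, jaw, ...]. A call has 1 to 5 rows; each row is the pose to reach, as a shift and turn from the pose commanded when the call began, along the tool's axes at that moment; what a row does not reach only later rows make up. A row lasts 1/10 s, in which the tool goes at most 50 mm and 8.59 degrees, less where a joint would pass 70% of its speed; a pose out of reach is approached as far as the arm can. A call with a gripper value outside its range is refused whole. The fingers move at their own pace and stop on an object; "force" is the grip in N (left out, the last holds). Time passes only in rows, so rows that repeat a pose let the fingers close. It gives the time, the measured TCP pose, the force, the opening and the grip force at its end, in the units of the state.
- sensors.get_obs(): the state, without advancing time (a new reading comes with each control period).
- optics.grab_frame(name): name is "scene" or "top" or "wrist"; returns a dict with "color" (420x560x3 uint8, blue, green, red), "depth" (420x560 float32, m along the optical axis (not along the pixel's ray), 0 where there is no reading), "fov_y" (degrees; the focal length in pixels is half the picture's height over the tangent of half this angle, whatever the lens; pixels are square), "cx", "cy" (the principal point, pixels), "rvec" (rotation vector, rad) and "tvec" (3), from world to camera coordinates, as OpenCV has them. Camera axes: x right, y down, z forward; pixel columns grow to the right and rows downward; lengths in m; the calibration is good to about 2 mm. A picture is of the moment at which its call begins.
- ticket.hand_in(): hands the job in; it is judged then, once.
The state is a dict: "time": time; "q": joint angles; "dq": joint speeds; "joint_torque": joint torques, N m; "tool_pos": TCP position; "eef_rot": TCP orientation; "contact_force": force on the tool from outside, world axes, zero at the start; "torque": the same for the moment, N m; "finger_gap": finger opening in m; "grasp_force": force on a finger pad.
Only numpy, scipy, OpenCV 4.12 (cv2) and the standard library are available. Lean on these libraries where they do the work, as an engineer would, in place of code of your own. Each camera call takes 0.05 s, during which the arm holds its last target. There are 200 camera calls.

## Working session

There is one attempt and no reset: what is moved stays moved. The work goes in short steps, Python scripts to look and compute and a tool call to move; the robot and the scene stay as the last step left them, time stands still between calls to the robot, and variables do not carry over. Pictures are saved under pics/ and viewed, at most 14 in all, crops included, and the job is handed in when it is done.

Besides the shell and the picture viewer there is one more tool, called after "Emit:" by a JSON object that holds its "name" and its "arguments", one argument or row to a line. arm_command: Moves the arm, as the interface text tells. Its arguments: {"type":"object","properties":{"steps":{"type":"array","items":{"type":"number"}},"force":{"type":"number"}},"required":["steps"]}

```bash
mkdir -p pics
python3 - <<'E'
from workcell import sensors, optics
import cv2,numpy as np
for n in("scene","top"):
    f=optics.grab_frame(n);cv2.imwrite(f"pics/{n}0.png",f["color"]);np.savez(f"{n}0.npz",**f)
    print(n,f["fov_y"],f["cx"],f["cy"],f["rvec"],f["tvec"], (-cv2.Rodrigues(f["rvec"])[0].T@np.ravel(f["tvec"])))
o=sensors.get_obs();print(o["tool_pos"],o["eef_rot"],o["time"],o["finger_gap"])
E
```

```text
scene 43.159794273453066 270.73735961001995 212.62375633208012 [ 1.41630843  2.35946919 -0.72233813] [ 0.2722127  -0.31873672  1.18887742] [0.94413513 0.20079757 0.8108092 ]
top 56.172978029921204 279.77795427306876 208.55821140996517 [ 2.14550007 -2.12747243  0.1835094 ] [-0.07105674  0.50919458  0.76979491] [ 0.37490575 -0.06357069  0.84398864]
[ 0.19645319 -0.54019827  0.230766  ] [ 9.84830765e-01  1.73516883e-01 -2.67979617e-05 -5.05162270e-04] 0.1 0.08548149798933118
```

View pics/scene0.png

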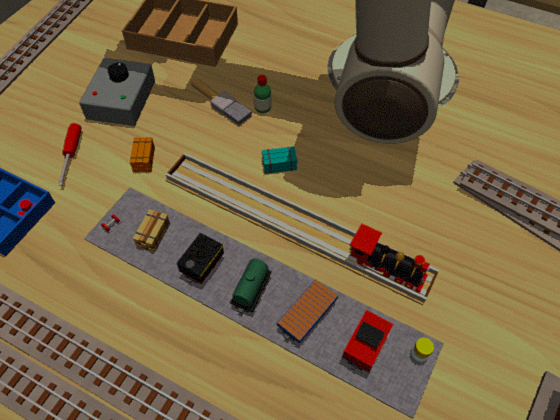

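View pics/top0.png

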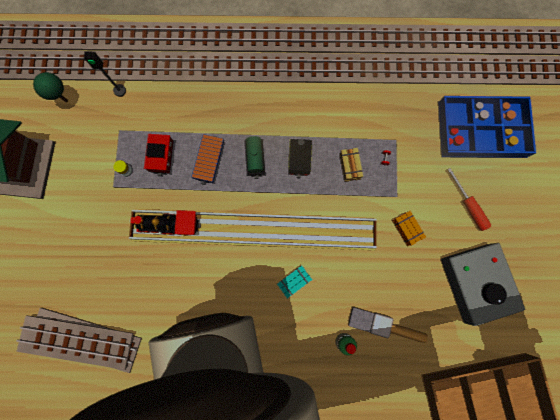

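The top view shows the caboose at (158,153), the flat wagon at (208,159), the tank wagon at (255,156), the tender at (300,157) and the timber at (352,164). The loco is at (165,223) and the cassette spans (130–375, 210–248). The things that could be taken for the timber are the pale bundle at (352,164), the orange one at (408,228) and the turquoise one at (294,281). I choose the pale one on the mat.

```bash
cat > h.py <<'E'
import cv2,numpy as np
def cam(f):
    K=f["color"].shape[0]/2/np.tan(np.radians(float(f["fov_y"]))/2)
    R=cv2.Rodrigues(np.array(f["rvec"],float))[0];return K,R,np.ravel(f["tvec"])
def cloud(f):
    K,R,t=cam(f);d=np.array(f["depth"],float);v,u=np.mgrid[:d.shape[0],:d.shape[1]]
    P=np.stack([(u-f["cx"])/K*d,(v-f["cy"])/K*d,d],-1);W=(P-t)@R;W[d<=0]=np.nan;return W
def ray(f,u,v,z):
    K,R,t=cam(f);c=-R.T@t;r=R.T@np.array([(u-f["cx"])/K,(v-f["cy"])/K,1]);return c+r*(z-c[2])/r[2]
def proj(f,p):
    K,R,t=cam(f);q=R@np.array(p)+t;return q[0]/q[2]*K+f["cx"],q[1]/q[2]*K+f["cy"]
def rect(xy):
    (c,s,a)=cv2.minAreaRect(xy.astype(np.float32)*1000)
    b=cv2.boxPoints((c,s,a));e=[b[1]-b[0],b[2]-b[1]];e=max(e,key=np.linalg.norm);an=np.degrees(np.arctan2(e[1],e[0]))%180
    return np.round(c,1),np.round(sorted(s),1),round(float(an),1)
def triang(fs,uvs):
    A=[];b=[]
    for f,(u,v) in zip(fs,uvs):
        K,R,t=cam(f);c=-R.T@t;r=R.T@np.array([(u-f["cx"])/K,(v-f["cy"])/K,1]);r/=np.linalg.norm(r)
        M=np.eye(3)-np.outer(r,r);A.append(M);b.append(M@c)
    return np.linalg.lstsq(np.vstack(A),np.hstack(b),rcond=None)[0]
E
python3 - <<'E'
from h import *
T=dict(np.load("top0.npz"));S=dict(np.load("scene0.npz"))
seeds=dict(caboose=(158,153),flat=(208,159),tank=(255,156),tender=(300,157),timber=(352,164),loco=(165,223))
WT=cloud(T);WS=cloud(S)
for u,v in((130,190),(280,190),(390,190),(280,229),(230,205),(420,190)): print(u,v,np.round(WT[v,u]*1000,1))
for n,(u,v) in seeds.items():
    m=np.zeros(WT.shape[:2],np.uint8);zz=WT[...,2]
    m[(zz>.020)]=1;_,l=cv2.connectedComponents(m)
    k=l==l[v,u]; 
    P=WT[k];top=np.percentile(P[:,2],90);Q=P[P[:,2]>min(top-.012,.03) ]
    c0=Q.mean(0)
    s=(np.linalg.norm(WS[...,:2]-c0[:2],axis=-1)<.065)&(WS[...,2]>.020);PS=WS[s]
    print(n,l[v,u],k.sum(),"T",*rect(P[:,:2]),"ztop",round(top*1000,1),"S",len(PS),*rect(PS[:,:2]),round(np.percentile(PS[:,2],90)*1000,1))
# colour centroid in two views -> triangulated
def col(f,fn):
    h=cv2.cvtColor(f["color"],cv2.COLOR_BGR2HSV);return fn(*[h[...,i].astype(int) for i in range(3)])
# cassette walls: z 8..20mm band
b=(WT[...,2]>.011)&(WT[...,2]<.02);v,u=np.nonzero(b);P=WT[b];k=(v>200)&(v<255)&(u>120)&(u<385);print("cass",*rect(P[k][:,:2]),np.round(np.median(P[k][:,2])*1000,1))
E
```

```text
130 190 [5.552e+02 2.610e+02 2.000e-01]
280 190 [556.7 -67.1   7.2]
390 190 [ 559.1 -306.8    6.2]
280 229 [471.8 -67.7   4. ]
230 205 [523.3  41.1   3. ]
420 190 [ 560.9 -374.3    0.8]
caboose 31 986 T [627.1 191.7] [47.5 77. ] 176.5 ztop 64.2 S 1749 [626.6 190.2] [46.5 81.7] 176.7 64.1
flat 32 1032 T [623.   89.2] [ 47.4 102.9] 167.9 ztop 35.6 S 1850 [621.   87.3] [ 47.1 104.9] 167.6 35.0
tank 33 712 T [623.5 -10.9] [40.  82.7] 5.1 ztop 59.0 S 1269 [626.3 -11.1] [39.8 84.5] 2.6 58.3
tender 35 778 T [ 623.1 -107.6] [47.1 68.8] 177.7 ztop 58.0 S 1417 [ 623.2 -109.2] [48.4 73.7] 178.3 57.1
timber 43 548 T [ 611.  -218.3] [36.6 64.3] 9.1 ztop 37.0 S 815 [ 609.1 -220.5] [38.7 66.5] 9.5 36.5
loco 55 1274 T [479.  168.7] [ 48.1 129. ] 88.2 ztop 65.4 S 2198 [478.4 163.1] [ 52.9 121.2] 87.8 64.5
cass [471.5  -9.1] [ 63.2 520.3] 88.2 17.2
```

Run:
```python
import cv2,numpy as np
a=cv2.imread("pics/top0.png")[120:260,100:420];b=cv2.imread("pics/scene0.png")[140:400,70:460]
a=cv2.resize(a,None,fx=2.5,fy=2.5,interpolation=cv2.INTER_CUBIC);cv2.imwrite("pics/c1.png",a)
```

```text
(no output)
```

View pics/c1.png

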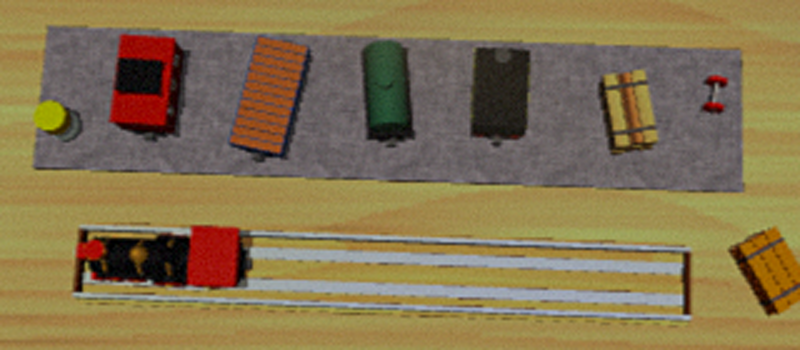

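Run:
```python
from h import *
T=dict(np.load("top0.npz"));S=dict(np.load("scene0.npz"))
a=np.radians(88.2);ux=np.array([np.cos(a),np.sin(a)]);uy=np.array([-ux[1],ux[0]])
for n,f in(("T",T),("S",S)):
    W=cloud(f).reshape(-1,3);L=(W[:,:2]-[.4715,-.009])@np.stack([ux,uy],1);
    k=(np.abs(L[:,0])<.3)&(np.abs(L[:,1])<.05);L=L[k];z=W[k,2]
    w=(z>.011)&(z<.022)
    for s in(1,-1):
        q=L[w&(s*L[:,1]>.02)&(L[:,0]<.08)&(L[:,0]>-.24)];p=np.polyfit(q[:,0],q[:,1],1) if len(q)>10 else None
        print(n,"wall",s,len(q),p,np.percentile(q[:,1],[5,50,95])*1000 if len(q) else'')
    e=L[w&(np.abs(L[:,1])<.02)&(L[:,0]<-.2)];print("-x end",np.percentile(e[:,0],[5,50,95])*1000 if len(e) else '')
    fl=z[(np.abs(L[:,1])<.02)&(L[:,0]<.0)&(L[:,0]>-.2)];print("floor z",np.nanpercentile(fl,[10,50,90])*1000)
    c=L[z>.026];print("loco x",np.percentile(c[:,0],[0.5,2,98,99.5])*1000,"y",np.percentile(c[:,1],[1,99])*1000)
    c=L[z>.055];print("cab/high x",np.percentile(c[:,0],[1,99])*1000,"y",np.percentile(c[:,1],[1,99])*1000)
# two-view heights by triangulating colour centroids of tops
def C(f,fn,box):
    h=cv2.cvtColor(f["color"],cv2.COLOR_BGR2HSV).astype(int);m=fn(h);u0,v0,u1,v1=box;mm=np.zeros(m.shape,bool);mm[v0:v1,u0:u1]=m[v0:v1,u0:u1]
    v,u=np.nonzero(mm);return cv2.minAreaRect(np.stack([u,v],1).astype(np.float32))[0],len(u)
pale=lambda h:(h[...,0]>12)&(h[...,0]<32)&(h[...,1]>80)&(h[...,2]>120)
br=lambda h:(h[...,0]<18)&(h[...,1]>120)&(h[...,2]>60)
for n,fn,bt,bs in(("timber",pale,(335,145,368,185),(130,205,172,252)),("flat",br,(188,130,228,188),(272,275,345,345))):
    a,b=C(T,fn,bt),C(S,fn,bs);print(n,a,b,np.round(triang([T,S],[a[0],b[0]])*1000,1))
```

```text
T wall 1 327 [0.0021167  0.02917159] [26.90946177 29.00839969 30.92883238]
T wall -1 342 [ 0.00275103 -0.02859319] [-30.93342176 -28.74921785 -26.8221002 ]
-x end [-259.88696804 -257.60376043 -256.33337736]
floor z [4.09759867 6.10373295 8.06480723]
loco x [113.69202091 114.78183251 235.04155183 239.09693289] y [-25.07209483  21.13825922]
cab/high x [113.89995293 238.73687696] y [-25.28677985  21.88861143]
S wall 1 587 [0.00299076 0.03052281] [28.04635268 29.99054363 33.20172193]
S wall -1 603 [ 0.00229568 -0.02752039] [-29.78019392 -27.98759844 -24.93005169]
-x end [-262.93816383 -259.63645093 -257.6803234 ]
floor z [3.64254771 5.666701   7.50582674]
loco x [112.17327522 114.24943643 234.75084565 238.14954882] y [-23.13206199  22.67032749]
cab/high x [112.22191207 238.14981373] y [-23.86117398  23.86003642]
timber ((351.9446716308594, 162.68626403808594), 343) ((152.1381072998047, 221.5934295654297), 467) [ 606.7 -215.7   48.9]
flat ((207.3153839111328, 157.31744384765625), 774) ((307.176513671875, 308.79412841796875), 1303) [620.3  88.2  35.4]
```

The manual's scale: shifts go in shares of 80 cm and turns go in shares of 60 degrees. Converting my numbers, 21.7 cm / 80 = 0.2713, -10.3 cm / 80 = -0.1288, 22 degrees / 60 = 0.3667.

Emit:
{"name": "arm_command", "arguments": {
  "steps": [0.0538,-0.0263,0,0.0833,1,0.1088,-0.0513,0,0.1667,1,0.1625,-0.0775,0,0.25,1,0.2163,-0.1025,0,0.3333,1,0.2713,-0.1288,0,0.3667,1],
  "force": 40
}}

```text
time: 0.6
tool_pos: [0.3661, -0.3678, 0.2311]
eef_rot: [1.0, -0.02, -0.0, -0.0]
contact_force: [0.3, -0.5, 0.0]
finger_gap: 0.0853
grasp_force: 0.0
```

```bash
cat > go.py <<'E'
import sys,numpy as np
from workcell import sensors
from scipy.spatial.transform import Rotation as Ro
o=sensors.get_obs();R=Ro.from_quat(o["eef_rot"]).as_matrix();p=np.array(o["tool_pos"])
yaw=np.degrees(np.arctan2(R[1,0],R[0,0]))
print("t",o["time"],"p",np.round(p*1000,1),"yaw",round(yaw,2),"gap",round(o["finger_gap"]*1000,1),"F",np.round(o["contact_force"],1),"q6",round(o["q"][5],2),"tilt",np.round(R[:,2],3))
for a in sys.argv[1:]:
    x,y,z,w=map(float,a.split(","));d=R.T@(np.array([x,y,z])/1000-p)*100
    print(a,"-> d cm",np.round(d,2),"roll",round(yaw-w,2))
E
python3 go.py 623,-108,150,-2
```

```text
t 0.6 p [ 366.1 -367.8  231.1] yaw -2.24 gap 85.3 F [ 0.3 -0.5  0. ] q6 0.67 tilt [-0.  0. -1.]
623,-108,150,-2 -> d cm [ 24.66 -26.97   8.12] roll -0.24
```

In the tool's units: -17 cm / 80 = -0.2125, 15.5 cm / 80 = 0.1938.

Emit:
{"name": "arm_command", "arguments": {
  "steps": [0.0388,-0.0425,0.0125,0,1,0.0775,-0.085,0.025,0,1,0.1163,-0.1275,0.0375,0,1,0.155,-0.1688,0.05,0,1,0.1938,-0.2125,0.0625,0,1]
}}

```text
time: 1.1
tool_pos: [0.5271, -0.2033, 0.1807]
eef_rot: [1.0, -0.018, -0.0, -0.0]
contact_force: [1.2, -1.1, 0.1]
finger_gap: 0.0849
grasp_force: 0.0
```

In the tool's units: -10 cm / 80 = -0.125, 9.2 cm / 80 = 0.115.

Emit:
{"name": "arm_command", "arguments": {
  "steps": [0.0388,-0.0425,0.0125,0,1,0.0775,-0.085,0.025,0,1,0.115,-0.125,0.0375,0,1,0.115,-0.125,0.0375,0,1]
}}

```text
time: 1.5
tool_pos: [0.6234, -0.1043, 0.1489]
eef_rot: [1.0, -0.016, -0.001, -0.001]
contact_force: [-0.7, -0.4, -0.5]
finger_gap: 0.0854
grasp_force: 0.0
```

```bash
python3 - <<'E'
from workcell import optics
import cv2,numpy as np
from h import *
f=optics.grab_frame("wrist");cv2.imwrite("pics/w1.png",f["color"]);np.savez("w1.npz",**f)
W=cloud(f).reshape(-1,3)
k=(W[:,2]>.03)&(W[:,2]<.07)&(np.abs(W[:,1]+.108)<.05)&(np.abs(W[:,0]-.623)<.06)
if k.sum()>20: print(k.sum(),rect(W[k,:2]),np.percentile(W[k,2],[50,95]))
E
python3 go.py 623,-108,30,-2
```

```text
6446 (array([ 621.6, -109.2]), array([47.1, 68.8]), 177.5) [0.05116942 0.0572267 ]
t 1.55 p [ 622.2 -106.1  149.6] yaw -1.84 gap 85.4 F [-0.1  0.2  0.8] q6 1.31 tilt [-0.002  0.001 -1.   ]
623,-108,30,-2 -> d cm [ 0.11  0.2  11.96] roll 0.16
```

View pics/w1.png

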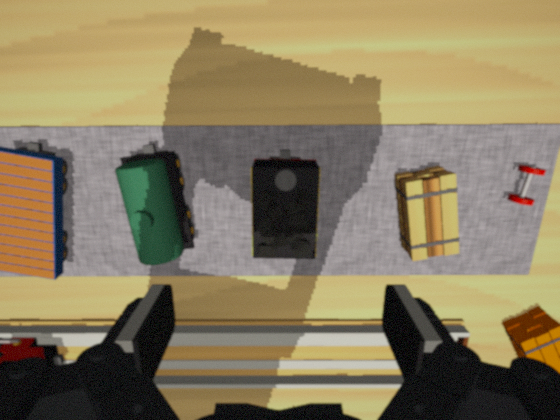

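The wrist view shows the tender centred at (285,207), the tank wagon at (155,205) and the pale timber at (428,215). The tender measures 47x69 mm at (622,-109), which matches its description.

In the tool's units: 13 cm / 80 = 0.1625, 11 cm / 80 = 0.1375, 0.5 degrees / 60 = 0.0083.

Emit:
{"name": "arm_command", "arguments": {
  "steps": [0,0.0038,0.0375,0.0083,1,0,0.0038,0.0875,0.0083,1,0,0.0038,0.1375,0.0083,1,0,0.0038,0.1625,0.0083,1,0,0.0038,0.1625,0.0083,1]
}}

```text
time: 2.05
tool_pos: [0.6194, -0.1116, 0.0185]
eef_rot: [1.0, -0.022, -0.002, -0.001]
contact_force: [-0.2, 0.6, 0.9]
finger_gap: 0.0853
grasp_force: 0.0
```

Emit:
{"name": "arm_command", "arguments": {
  "steps": [0,0,0,0,0.3,0,0,0,0,0.3,0,0,0,0,0.3,0,0,0,0,0.3,0,0,0,0,0.3],
  "force": 40
}}

```text
time: 2.55
tool_pos: [0.6222, -0.1115, 0.0232]
eef_rot: [1.0, -0.022, 0.001, 0.0]
contact_force: [-1.5, 0.5, 7.5]
finger_gap: 0.0454
grasp_force: 41.3
```

```bash
python3 go.py 472.5,49,150,88.3
```

```text
t 2.55 p [ 622.2 -111.5   23.2] yaw -2.52 gap 45.4 F [-1.5  0.5  7.5] q6 1.32 tilt [ 0.003 -0.001 -1.   ]
472.5,49,150,88.3 -> d cm [-15.63 -15.37 -12.73] roll -90.82
```

In the tool's units: -13 cm / 80 = -0.1625, -11 cm / 80 = -0.1375.

Emit:
{"name": "arm_command", "arguments": {
  "steps": [0,0,-0.0375,0,0.3,0,0,-0.0875,0,0.3,0,0,-0.1375,0,0.3,0,0,-0.1625,0,0.3,0,0,-0.1625,0,0.3]
}}

```text
time: 3.05
tool_pos: [0.6227, -0.1116, 0.1557]
eef_rot: [1.0, -0.022, 0.003, 0.001]
contact_force: [0.3, 0.2, -2.5]
finger_gap: 0.0451
grasp_force: 42.3
```

```bash
python3 go.py 472.5,49,150,88.3
```

```text
t 3.05 p [ 622.7 -111.6  155.7] yaw -2.51 gap 45.1 F [ 0.3  0.2 -2.5] q6 1.32 tilt [ 0.006 -0.002 -1.   ]
472.5,49,150,88.3 -> d cm [-15.71 -15.39   0.45] roll -90.81
```

In the tool's units: -15.7 cm / 80 = -0.1963, -15.4 cm / 80 = -0.1925, -40 degrees / 60 = -0.6667.

Emit:
{"name": "arm_command", "arguments": {
  "steps": [-0.0375,-0.0375,0,-0.1333,0.3,-0.075,-0.075,0,-0.2667,0.3,-0.1125,-0.1125,0,-0.4,0.3,-0.1563,-0.1525,0,-0.5333,0.3,-0.1963,-0.1925,0,-0.6667,0.3]
}}

```text
time: 3.55
tool_pos: [0.4694, 0.0505, 0.1505]
eef_rot: [0.946, 0.324, -0.0, -0.0]
contact_force: [0.4, 0.6, -2.0]
finger_gap: 0.0457
grasp_force: 42.2
```

In the tool's units: -40 degrees / 60 = -0.6667.

Emit:
{"name": "arm_command", "arguments": {
  "steps": [0,0,0,-0.1333,0.3,0,0,0,-0.2667,0.3,0,0,0,-0.4,0.3,0,0,0,-0.5333,0.3,0,0,0,-0.6667,0.3]
}}

```text
time: 4.05
tool_pos: [0.471, 0.0496, 0.1507]
eef_rot: [0.778, 0.628, -0.0, -0.0]
contact_force: [-0.2, 0.2, -2.6]
finger_gap: 0.0453
grasp_force: 42.4
```

In the tool's units: 5 cm / 80 = 0.0625, 3 cm / 80 = 0.0375, -10.8 degrees / 60 = -0.18.

Emit:
{"name": "arm_command", "arguments": {
  "steps": [0,0,0.0125,-0.0833,0.3,0,0,0.0375,-0.18,0.3,0,0,0.0625,-0.18,0.3,0,0,0.0625,-0.18,0.3]
}}

```text
time: 4.45
tool_pos: [0.4697, 0.0496, 0.0987]
eef_rot: [0.718, 0.696, -0.001, -0.002]
contact_force: [0.7, 0.1, -1.5]
finger_gap: 0.0455
grasp_force: 42.3
```

```bash
cat > cas.py <<'E'
# heights/positions of things in the cassette seen by top and scene cameras, in cassette frame
from workcell import optics
from h import *
import sys
a=np.radians(88.34);ux=np.array([np.cos(a),np.sin(a)]);uy=np.array([-ux[1],ux[0]])
def look(x0,x1,z0,name="top",save=None):
    f=optics.grab_frame(name)
    if save: cv2.imwrite(save,f["color"])
    W=cloud(f).reshape(-1,3);L=(W[:,:2]-[.471,-.009])@np.stack([ux,uy],1)
    k=(L[:,0]>x0)&(L[:,0]<x1)&(np.abs(L[:,1])<.04)&(W[:,2]>z0)&(W[:,2]<.09)
    if k.sum()<20: print("none");return
    c=L[k];print(name,k.sum(),"x",np.round(np.percentile(c[:,0],[1,99])*1000,1),"y",np.round(np.percentile(c[:,1],[1,99])*1000,1),rect(c),"z",np.round(np.percentile(W[k,2],[50,95])*1000,1))
E
python3 go.py 472.5,49,20,88.3
python3 - <<'E'
from cas import *
look(.1,.26,.026,"scene",save="pics/s2.png");look(.0,.11,.05,"scene")
E
```

```text
t 4.45 p [469.7  49.6  98.7] yaw 88.28 gap 45.5 F [ 0.7  0.1 -1.5] q6 -0.03 tilt [-0.004  0.    -1.   ]
472.5,49,20,88.3 -> d cm [-0.05  0.32  7.86] roll -0.02
scene 2110 x [112.9 236.8] y [-23.8  22.3] (array([176. ,  -0.3]), array([ 49.8, 128.6]), 179.9) z [54.7 67.4]
scene 57 x [23.9 93.6] y [-15.9  10.6] (array([ 62.9, -10.7]), array([27. , 75.7]), 23.3) z [86.2 89.5]
```

View pics/s2.png

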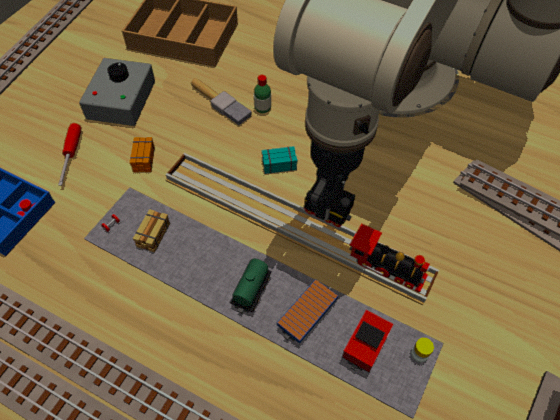

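The tender hangs level in the gripper at (330,195), in line with the cassette and clear of the cab at (365,240).

In the tool's units: 7 cm / 80 = 0.0875, 5 cm / 80 = 0.0625.

Emit:
{"name": "arm_command", "arguments": {
  "steps": [0,0.0025,0.0313,0,0.3,0,0.0025,0.0625,0,0.3,0,0.0025,0.0875,0,0.3,0,0.0025,0.0875,0,0.3,0,0.0025,0.0875,0,0.3]
}}

```text
time: 5.05
tool_pos: [0.4739, 0.0494, 0.0325]
eef_rot: [0.718, 0.696, 0.0, 0.0]
contact_force: [-0.4, 1.1, -1.0]
finger_gap: 0.0453
grasp_force: 42.3
```

```bash
python3 go.py 472.5,49,20,88.3
python3 - <<'E'
from cas import *
look(.0,.11,.022,"scene");
E
```

```text
t 5.05 p [473.9  49.4  32.5] yaw 88.27 gap 45.3 F [-0.4  1.1 -1. ] q6 -0.03 tilt [ 0.001  0.    -1.   ]
472.5,49,20,88.3 -> d cm [-0.05 -0.14  1.25] roll -0.03
scene 768 x [23.8 95.3] y [-36.6  26.8] (array([59.6, -6. ]), array([63.5, 79.3]), 22.2) z [59.8 76.2]
```

Emit:
{"name": "arm_command", "arguments": {
  "steps": [0,0,0.0063,0,0.3,0,0,0.01,0,0.3,0,0,0.01,0,0.3,0,0,0.01,0,0.3,0,0,0.01,0,0.3]
}}

```text
time: 5.6
tool_pos: [0.4734, 0.0495, 0.0234]
eef_rot: [0.718, 0.696, 0.0, -0.0]
contact_force: [-0.6, 0.7, -1.9]
finger_gap: 0.0451
grasp_force: 42.6
```

Emit:
{"name": "arm_command", "arguments": {
  "steps": [0,0,0.0013,0,0.3,0,0,0.0025,0,0.3,0,0,0.0025,0,0.3]
}}

```text
time: 5.9
tool_pos: [0.4735, 0.0494, 0.0231]
eef_rot: [0.718, 0.696, 0.0, 0.0]
contact_force: [-16.5, -0.5, 35.6]
finger_gap: 0.0452
grasp_force: 47.0
```

In the tool's units: -0.15 cm / 80 = -0.0019.

Emit:
{"name": "arm_command", "arguments": {
  "steps": [0,0,-0.0019,0,0.3,0,0,-0.0019,0,0.65,0,0,-0.0019,0,0.75,0,0,-0.0019,0,0.75,0,0,-0.0019,0,0.75]
}}

```text
time: 6.4
tool_pos: [0.4733, 0.0495, 0.0227]
eef_rot: [0.718, 0.696, -0.0, -0.0]
contact_force: [-0.8, -0.7, -0.2]
finger_gap: 0.0641
grasp_force: 0.0
```

In the tool's units: -13 cm / 80 = -0.1625, -10 cm / 80 = -0.125.

Emit:
{"name": "arm_command", "arguments": {
  "steps": [0,0,-0.025,0,0.9,0,0,-0.075,0,1,0,0,-0.125,0,1,0,0,-0.1625,0,1,0,0,-0.1625,0,1]
}}

```text
time: 6.9
tool_pos: [0.475, 0.0494, 0.1568]
eef_rot: [0.718, 0.696, 0.002, 0.002]
contact_force: [0.4, -0.2, -0.9]
finger_gap: 0.0854
grasp_force: 0.0
```

```bash
python3 go.py 622,88.5,150,-12.3
python3 - <<'E'
from cas import *
look(.0,.107,.022,"scene");look(.1,.26,.026,"scene");look(.0,.107,.022,"wrist")
E
```

```text
t 6.9 p [475.   49.4 156.8] yaw 88.29 gap 85.4 F [ 0.4 -0.2 -0.9] q6 -0.03 tilt [ 0.006 -0.    -1.   ]
622,88.5,150,-12.3 -> d cm [ 4.35 14.57  0.77] roll 100.59
scene 1299 x [24.2 91.4] y [-24.4  22. ] (array([57.4, -1.3]), array([49.4, 68.5]), 180.0) z [51.4 58.1]
scene 2101 x [112.9 236.8] y [-24.   22.1] (array([175.7,  -1.3]), array([ 49.8, 129.1]), 178.7) z [54.8 67.3]
wrist 6359 x [26.1 92.1] y [-23.3  22.3] (array([58.4, -0.5]), array([47.1, 68. ]), 179.9) z [51.3 57.3]
```

In the tool's units: 14.6 cm / 80 = 0.1825, 12 cm / 80 = 0.15, 40 degrees / 60 = 0.6667.

Emit:
{"name": "arm_command", "arguments": {
  "steps": [0.0125,0.0375,0,0.1333,1,0.025,0.075,0,0.2667,1,0.0375,0.1125,0,0.4,1,0.05,0.15,0,0.5333,1,0.055,0.1825,0,0.6667,1]
}}

```text
time: 7.55
tool_pos: [0.6213, 0.0898, 0.1507]
eef_rot: [0.914, 0.407, -0.001, -0.001]
contact_force: [0.3, -0.3, 0.6]
finger_gap: 0.0855
grasp_force: 0.0
```

In the tool's units: 40 degrees / 60 = 0.6667.

Emit:
{"name": "arm_command", "arguments": {
  "steps": [0,0,0,0.1333,1,0,0,0,0.2667,1,0,0,0,0.4,1,0,0,0,0.5333,1,0,0,0,0.6667,1]
}}

```text
time: 8.05
tool_pos: [0.6201, 0.0891, 0.1508]
eef_rot: [0.998, 0.069, -0.001, -0.0]
contact_force: [0.1, -0.4, -0.0]
finger_gap: 0.0853
grasp_force: 0.0
```

In the tool's units: 20.6 degrees / 60 = 0.3433.

Emit:
{"name": "arm_command", "arguments": {
  "steps": [0,0,0,0.1333,1,0,0,0,0.2667,1,0,0,0,0.3433,1,0,0,0,0.3433,1]
}}

```text
time: 8.45
tool_pos: [0.6201, 0.0891, 0.1511]
eef_rot: [0.994, -0.108, -0.001, 0.0]
contact_force: [-0.8, -0.5, 0.6]
finger_gap: 0.0853
grasp_force: 0.0
```

```bash
cat > wr.py <<'E'
from workcell import optics
from h import *
import sys
x,y,z0,z1=[float(v)/1000 for v in sys.argv[1:5]]
f=optics.grab_frame("wrist")
if len(sys.argv)>5: cv2.imwrite(sys.argv[5],f["color"])
W=cloud(f).reshape(-1,3);k=(W[:,2]>z0)&(W[:,2]<z1)&(np.abs(W[:,1]-y)<.052)&(np.abs(W[:,0]-x)<.07)
print(k.sum(),rect(W[k,:2]),np.percentile(W[k,2],[50,95]))
E
python3 wr.py 622 88 24 45; python3 go.py 622,88.3,20,-12.3
```

```text
7712 (array([618.9,  87.8]), array([46.1, 98.5]), 167.8) [0.03258444 0.0336702 ]
t 8.5 p [620.2  89.  151.4] yaw -12.21 gap 85.5 F [ 0.1 -0.7 -0.9] q6 1.8 tilt [-0.002  0.    -1.   ]
622,88.3,20,-12.3 -> d cm [ 0.22  0.03 13.14] roll 0.09
```

In the tool's units: 13.2 cm / 80 = 0.165, 11.5 cm / 80 = 0.1438.

Emit:
{"name": "arm_command", "arguments": {
  "steps": [-0.0013,0.0013,0.05,0,1,-0.0013,0.0013,0.1,0,1,-0.0013,0.0013,0.1438,0,1,-0.0013,0.0013,0.165,0,1,-0.0013,0.0013,0.165,0,1]
}}

```text
time: 9.0
tool_pos: [0.6176, 0.0882, 0.0174]
eef_rot: [0.994, -0.106, -0.003, 0.0]
contact_force: [0.5, -0.4, 0.2]
finger_gap: 0.0848
grasp_force: 0.0
```

Emit:
{"name": "arm_command", "arguments": {
  "steps": [0,0,0,0,0.3,0,0,0,0,0.3,0,0,0,0,0.3,0,0,0,0,0.3,0,0,0,0,0.3]
}}

```text
time: 9.5
tool_pos: [0.6201, 0.0884, 0.0224]
eef_rot: [0.994, -0.107, 0.001, -0.0]
contact_force: [-2.0, -0.3, 6.7]
finger_gap: 0.0448
grasp_force: 40.9
```

In the tool's units: -11 cm / 80 = -0.1375, -7 cm / 80 = -0.0875.

Emit:
{"name": "arm_command", "arguments": {
  "steps": [0,0,0,0,0.3,0,0,-0.0375,0,0.3,0,0,-0.0875,0,0.3,0,0,-0.1375,0,0.3,0,0,-0.1375,0,0.3]
}}

```text
time: 10.0
tool_pos: [0.6217, 0.0884, 0.1376]
eef_rot: [0.994, -0.107, 0.005, -0.001]
contact_force: [0.3, -0.5, -2.4]
finger_gap: 0.0447
grasp_force: 42.3
```

```bash
python3 go.py 469.5,-59,150,88.3; python3 wr.py 622 88 80 170 pics/w2.png
```

```text
t 10.0 p [621.7  88.4 137.6] yaw -12.29 gap 44.7 F [ 0.3 -0.5 -2.4] q6 1.8 tilt [ 0.009  0.    -1.   ]
469.5,-59,150,88.3 -> d cm [-11.73  17.64  -1.39] roll -100.59
27176 (array([622. ,  88.7]), array([ 70.4, 106.6]), 154.3) [0.14779032 0.16104539]
```

View pics/w2.png

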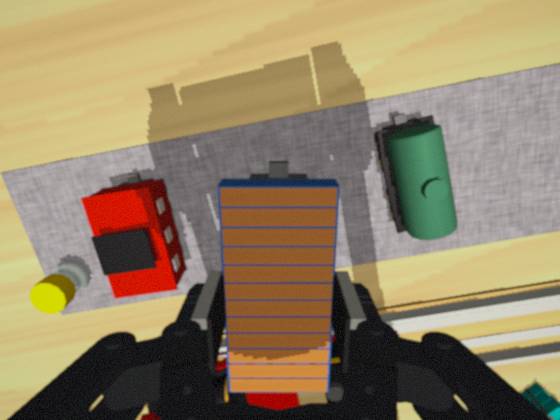

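The flat wagon is held squarely between the pads, spanning (220–338, 180–392). The caboose and tank wagon have not moved.

In the tool's units: 17.6 cm / 80 = 0.22, -11.7 cm / 80 = -0.1463, -40 degrees / 60 = -0.6667.

Emit:
{"name": "arm_command", "arguments": {
  "steps": [-0.0288,0.0438,0,-0.1333,0.3,-0.0588,0.0875,0,-0.2667,0.3,-0.0875,0.1313,0,-0.4,0.3,-0.1175,0.175,0,-0.5333,0.3,-0.1463,0.22,0,-0.6667,0.3]
}}

```text
time: 10.55
tool_pos: [0.4665, -0.0586, 0.1299]
eef_rot: [0.971, 0.241, -0.0, -0.0]
contact_force: [0.6, -0.8, -1.4]
finger_gap: 0.0446
grasp_force: 42.3
```

In the tool's units: -40 degrees / 60 = -0.6667.

Emit:
{"name": "arm_command", "arguments": {
  "steps": [0,0,0,-0.1333,0.3,0,0,0,-0.2667,0.3,0,0,0,-0.4,0.3,0,0,0,-0.5333,0.3,0,0,0,-0.6667,0.3]
}}

```text
time: 11.05
tool_pos: [0.4679, -0.0579, 0.13]
eef_rot: [0.83, 0.558, -0.0, -0.0]
contact_force: [-0.4, -0.3, -1.7]
finger_gap: 0.0448
grasp_force: 42.3
```

In the tool's units: 6 cm / 80 = 0.075, 4 cm / 80 = 0.05, -20.6 degrees / 60 = -0.3433.

Emit:
{"name": "arm_command", "arguments": {
  "steps": [0,0,0.0125,-0.1333,0.3,0,0,0.025,-0.2667,0.3,0,0,0.05,-0.3433,0.3,0,0,0.075,-0.3433,0.3,0,0,0.075,-0.3433,0.3]
}}

```text
time: 11.55
tool_pos: [0.4666, -0.0574, 0.0681]
eef_rot: [0.719, 0.695, -0.001, -0.002]
contact_force: [-0.2, -0.2, -2.1]
finger_gap: 0.0449
grasp_force: 42.3
```

```bash
python3 go.py 469.5,-59,24,88.3
python3 - <<'E'
from cas import *
look(.0,.107,.022,"scene");look(-.11,.0,.03,"scene",save="pics/s3.png")
E
```

```text
t 11.55 p [466.6 -57.4  68.1] yaw 88.07 gap 44.9 F [-0.2 -0.2 -2.1] q6 -0.25 tilt [-0.005  0.001 -1.   ]
469.5,-59,24,88.3 -> d cm [-0.15  0.31  4.41] roll -0.23
scene 1311 x [ 4.5 91.4] y [-24.3  21.8] (array([46.5, -0.9]), array([48.3, 91.1]), 179.7) z [51.4 58.5]
scene 978 x [-97.9  -1.2] y [-32.   26.6] (array([-50.1,  -1.6]), array([64.8, 99.5]), 179.2) z [80.2 84.3]
```

In the tool's units: 3.4 cm / 80 = 0.0425, 2 cm / 80 = 0.025.

Emit:
{"name": "arm_command", "arguments": {
  "steps": [0,0.0025,0.025,0,0.3,0,0.0025,0.0425,0,0.3,0,0.0025,0.0425,0,0.3,0,0.0025,0.0425,0,0.3,0,0.0025,0.0425,0,0.3]
}}

```text
time: 12.15
tool_pos: [0.471, -0.0582, 0.0381]
eef_rot: [0.719, 0.695, 0.0, 0.001]
contact_force: [0.5, 0.4, -0.9]
finger_gap: 0.0446
grasp_force: 42.3
```

```bash
python3 go.py 469.5,-59,23,88.3
```

```text
t 12.15 p [471.  -58.2  38.1] yaw 88.07 gap 44.6 F [ 0.5  0.4 -0.9] q6 -0.25 tilt [ 0.002 -0.    -1.   ]
469.5,-59,23,88.3 -> d cm [-0.09 -0.15  1.51] roll -0.23
```

In the tool's units: 1.4 cm / 80 = 0.0175, 1.3 cm / 80 = 0.0163.

Emit:
{"name": "arm_command", "arguments": {
  "steps": [0,-0.0013,0.01,0,0.3,0,-0.0013,0.0163,0,0.3,0,-0.0013,0.0175,0,0.3,0,-0.0013,0.0175,0,0.3,0,-0.0013,0.0175,0,0.3]
}}

```text
time: 12.65
tool_pos: [0.4694, -0.058, 0.0228]
eef_rot: [0.719, 0.695, 0.0, -0.0]
contact_force: [0.5, -0.1, -0.8]
finger_gap: 0.0444
grasp_force: 42.3
```

In the tool's units: 0.1 cm / 80 = 0.0013.

Emit:
{"name": "arm_command", "arguments": {
  "steps": [0,0,0.0013,0,0.3,0,0,0.0013,0,0.3]
}}

```text
time: 12.85
tool_pos: [0.4696, -0.058, 0.0224]
eef_rot: [0.719, 0.695, 0.0, 0.0]
contact_force: [-4.8, 0.9, 10.3]
finger_gap: 0.0443
grasp_force: 43.5
```

In the tool's units: -0.05 cm / 80 = -0.0006.

Emit:
{"name": "arm_command", "arguments": {
  "steps": [0,0,-0.0006,0,0.3,0,0,-0.0006,0,0.65,0,0,-0.0006,0,0.75,0,0,-0.0006,0,0.75,0,0,-0.0006,0,0.75]
}}

```text
time: 13.35
tool_pos: [0.4694, -0.058, 0.0223]
eef_rot: [0.719, 0.695, 0.0, -0.0]
contact_force: [0.8, -0.1, -0.5]
finger_gap: 0.0643
grasp_force: 0.0
```

In the tool's units: -13 cm / 80 = -0.1625, -10 cm / 80 = -0.125.

Emit:
{"name": "arm_command", "arguments": {
  "steps": [0,0,-0.025,0,0.9,0,0,-0.075,0,1,0,0,-0.125,0,1,0,0,-0.1625,0,1,0,0,-0.1625,0,1]
}}

```text
time: 13.85
tool_pos: [0.471, -0.0584, 0.1564]
eef_rot: [0.719, 0.695, 0.002, 0.003]
contact_force: [-0.1, -0.2, -0.2]
finger_gap: 0.0855
grasp_force: 0.0
```

```bash
python3 go.py 609,-219,150,9.3
python3 - <<'E'
from cas import *
look(-.11,.012,.024,"wrist",save="pics/w3.png");look(.022,.1,.024,"scene");look(-.11,.012,.024,"scene")
E
```

```text
t 13.85 p [471.  -58.4 156.4] yaw 88.07 gap 85.5 F [-0.1 -0.2 -0.2] q6 -0.25 tilt [ 0.006 -0.002 -1.   ]
609,-219,150,9.3 -> d cm [-15.58  14.33   0.75] roll 78.77
wrist 7464 x [-97.5  -1.1] y [-22.1  23. ] (array([-49.9,   0.4]), array([46.1, 98. ]), 179.8) z [32.7 33.8]
scene 1271 x [24.2 91.4] y [-24.4  22.2] (array([57.3, -0.8]), array([49.4, 68.7]), 0.0) z [51.6 58.2]
scene 1326 x [-98.9  -1.6] y [-23.1  23.5] (array([-50.4,   1.2]), array([49.9, 99.1]), 180.0) z [33.1 35.4]
```

View pics/w3.png

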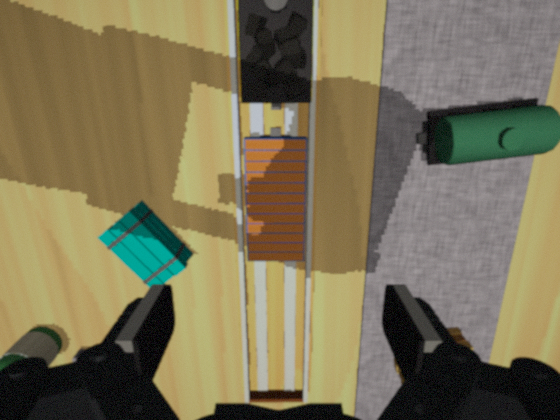

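The flat wagon stands upright in the cassette at (276,198), behind the tender at (275,50), with a gap between their couplers. Next is the timber.

In the tool's units: -15.6 cm / 80 = -0.195, 14.3 cm / 80 = 0.1788, 40 degrees / 60 = 0.6667.

Emit:
{"name": "arm_command", "arguments": {
  "steps": [-0.0388,0.0363,0,0.1333,1,-0.0775,0.0713,0,0.2667,1,-0.1175,0.1075,0,0.4,1,-0.1563,0.1438,0,0.5333,1,-0.195,0.1788,0,0.6667,1]
}}

```text
time: 14.5
tool_pos: [0.6076, -0.2199, 0.1503]
eef_rot: [0.914, 0.405, -0.001, -0.001]
contact_force: [-0.1, 0.9, 0.4]
finger_gap: 0.0851
grasp_force: 0.0
```

In the tool's units: 38.8 degrees / 60 = 0.6467.

Emit:
{"name": "arm_command", "arguments": {
  "steps": [0,0,0,0.1333,1,0,0,0,0.2667,1,0,0,0,0.4,1,0,0,0,0.5333,1,0,0,0,0.6467,1]
}}

```text
time: 15.0
tool_pos: [0.6066, -0.2185, 0.1503]
eef_rot: [0.997, 0.078, -0.001, -0.001]
contact_force: [-0.1, -0.0, -0.6]
finger_gap: 0.0852
grasp_force: 0.0
```

Emit:
{"name": "arm_command", "arguments": {
  "steps": [0,0,0,0,1,0,0,0,0,1]
}}

```text
time: 15.2
tool_pos: [0.6068, -0.2186, 0.1512]
eef_rot: [0.997, 0.083, -0.001, -0.0]
contact_force: [0.5, 0.2, 0.8]
finger_gap: 0.0857
grasp_force: 0.0
```

```bash
python3 wr.py 610 -219 24 45; python3 go.py 609,-219,12,9.3
```

```text
3956 (array([ 609.3, -220.3]), array([36.5, 64.7]), 9.1) [0.03414639 0.0353125 ]
t 15.25 p [ 606.9 -218.6  151.4] yaw 9.47 gap 85.5 F [ 0.2 -0.3 -0.6] q6 0.94 tilt [-0.001  0.001 -1.   ]
609,-219,12,9.3 -> d cm [ 0.22  0.09 13.94] roll 0.17
```

In the tool's units: 14 cm / 80 = 0.175, 0.15 cm / 80 = 0.0019, 0.3 degrees / 60 = 0.005.

Emit:
{"name": "arm_command", "arguments": {
  "steps": [0.0025,0.0019,0.05,0.005,1,0.0025,0.0019,0.1,0.005,1,0.0025,0.0019,0.15,0.005,1,0.0025,0.0019,0.175,0.005,1,0.0025,0.0019,0.175,0.005,1]
}}

```text
time: 15.75
tool_pos: [0.6075, -0.219, 0.0088]
eef_rot: [0.997, 0.079, -0.002, -0.001]
contact_force: [0.4, 0.4, 0.4]
finger_gap: 0.0853
grasp_force: 0.0
```

Emit:
{"name": "arm_command", "arguments": {
  "steps": [0,0,0,0,0.2,0,0,0,0,0.2,0,0,0,0,0.2,0,0,0,0,0.2,0,0,0,0,0.2]
}}

```text
time: 16.25
tool_pos: [0.6099, -0.2202, 0.0138]
eef_rot: [0.997, 0.078, 0.001, 0.001]
contact_force: [-0.7, 0.4, 7.0]
finger_gap: 0.0353
grasp_force: 40.6
```

Emit:
{"name": "arm_command", "arguments": {
  "steps": [0,0,0,0,0.2,0,0,-0.05,0,0.2,0,0,-0.1,0,0.2,0,0,-0.15,0,0.2,0,0,-0.175,0,0.2]
}}

```text
time: 16.75
tool_pos: [0.6102, -0.2202, 0.157]
eef_rot: [0.997, 0.078, 0.002, 0.001]
contact_force: [-0.3, -0.2, -0.3]
finger_gap: 0.0352
grasp_force: 40.3
```

```bash
python3 go.py 469,-59,150,88.3
```

```text
t 16.75 p [ 610.2 -220.2  157. ] yaw 8.99 gap 35.2 F [-0.3 -0.2 -0.3] q6 0.95 tilt [ 0.005 -0.002 -1.   ]
469,-59,150,88.3 -> d cm [-11.43 -18.13   0.61] roll -79.31
```

In the tool's units: -18.1 cm / 80 = -0.2263, -14.5 cm / 80 = -0.1813, -40 degrees / 60 = -0.6667.

Emit:
{"name": "arm_command", "arguments": {
  "steps": [-0.0288,-0.045,0,-0.1333,0.2,-0.0575,-0.0913,0,-0.2667,0.2,-0.0863,-0.1363,0,-0.4,0.2,-0.115,-0.1813,0,-0.5333,0.2,-0.1425,-0.2263,0,-0.6667,0.2]
}}

```text
time: 17.25
tool_pos: [0.4672, -0.0578, 0.1529]
eef_rot: [0.909, 0.417, 0.0, 0.0]
contact_force: [1.1, 0.8, 0.4]
finger_gap: 0.0349
grasp_force: 40.4
```

In the tool's units: 6.5 cm / 80 = 0.0813, 5 cm / 80 = 0.0625, -39.3 degrees / 60 = -0.655.

Emit:
{"name": "arm_command", "arguments": {
  "steps": [0,0,0.0125,-0.1333,0.2,0,0,0.025,-0.2667,0.2,0,0,0.0438,-0.4,0.2,0,0,0.0625,-0.5333,0.2,0,0,0.0813,-0.655,0.2]
}}

```text
time: 17.75
tool_pos: [0.4686, -0.0588, 0.0875]
eef_rot: [0.716, 0.699, 0.0, 0.001]
contact_force: [0.0, -0.9, -0.6]
finger_gap: 0.0353
grasp_force: 40.4
```

Emit:
{"name": "arm_command", "arguments": {
  "steps": [0,0,0.0125,0,0.2,0,0,0.0188,0,0.2,0,0,0.0188,0,0.2,0,0,0.0188,0,0.2]
}}

```text
time: 18.15
tool_pos: [0.4688, -0.0589, 0.073]
eef_rot: [0.718, 0.696, 0.0, 0.0]
contact_force: [-0.0, -0.7, -0.1]
finger_gap: 0.0351
grasp_force: 40.4
```

```bash
python3 go.py 468.8,-59,42,88.3
```

```text
t 18.15 p [468.8 -58.9  73. ] yaw 88.16 gap 35.1 F [-0.  -0.7 -0.1] q6 -0.26 tilt [ 0.001 -0.    -1.   ]
468.8,-59,42,88.3 -> d cm [-0.   0.   3.1] roll -0.14
```

In the tool's units: 3 cm / 80 = 0.0375, 2.9 cm / 80 = 0.0363.

Emit:
{"name": "arm_command", "arguments": {
  "steps": [0,0,0.0188,0,0.2,0,0,0.035,0,0.2,0,0,0.0363,0,0.2,0,0,0.0363,0,0.2,0,0,0.0375,0,0.2]
}}

```text
time: 18.65
tool_pos: [0.4688, -0.059, 0.0429]
eef_rot: [0.718, 0.696, 0.0, 0.0]
contact_force: [0.2, -0.5, -1.1]
finger_gap: 0.0351
grasp_force: 40.4
```

In the tool's units: 0.1 cm / 80 = 0.0013.

Emit:
{"name": "arm_command", "arguments": {
  "steps": [0,0,0,0,0.2,0,0,0.0013,0,0.2,0,0,0.0013,0,0.2]
}}

```text
time: 18.95
tool_pos: [0.4688, -0.059, 0.0418]
eef_rot: [0.718, 0.696, 0.0, 0.0]
contact_force: [-1.4, 0.3, 5.9]
finger_gap: 0.0354
grasp_force: 41.1
```

Contact came at 41.8 mm, as predicted, so I release.

Emit:
{"name": "arm_command", "arguments": {
  "steps": [0,0,0,0,0.5,0,0,0,0,0.6,0,0,0,0,0.65,0,0,0,0,0.65,0,0,0,0,0.65]
}}

```text
time: 19.45
tool_pos: [0.4684, -0.0588, 0.0413]
eef_rot: [0.718, 0.696, 0.0, -0.0]
contact_force: [0.4, -0.4, 1.1]
finger_gap: 0.0558
grasp_force: 0.0
```

In the tool's units: -11 cm / 80 = -0.1375, -9 cm / 80 = -0.1125.

Emit:
{"name": "arm_command", "arguments": {
  "steps": [0,0,-0.025,0,0.8,0,0,-0.0625,0,1,0,0,-0.1125,0,1,0,0,-0.1375,0,1,0,0,-0.1375,0,1]
}}

```text
time: 19.95
tool_pos: [0.4697, -0.0592, 0.1543]
eef_rot: [0.718, 0.696, 0.001, 0.002]
contact_force: [0.0, -0.6, -0.9]
finger_gap: 0.0855
grasp_force: 0.0
```

```bash
python3 go.py 627,191,150,-3.5
python3 - <<'E'
from cas import *
look(-.11,.012,.05,"wrist",save="pics/w4.png");look(-.11,.012,.024,"wrist");look(-.11,.012,.05,"scene")
E
```

```text
t 19.95 p [469.7 -59.2 154.3] yaw 88.27 gap 85.5 F [ 0.  -0.6 -0.9] q6 -0.26 tilt [ 0.005 -0.001 -1.   ]
627,191,150,-3.5 -> d cm [25.48 14.97  0.47] roll 91.77
wrist 4712 x [-81.1 -18.2] y [-16.3  18.8] (array([-50.1,   1.1]), array([36.6, 64.5]), 0.5) z [62.2 63.3]
wrist 7695 x [-97.8  -1.1] y [-22.1  23. ] (array([-50.3,   0.4]), array([46. , 98.8]), 179.8) z [61.6 63.2]
scene 784 x [-82.5 -18.9] y [-17.5  19.6] (array([-50.9,   0.8]), array([38.6, 65.3]), 180.0) z [62.5 64.9]
```

View pics/w4.png

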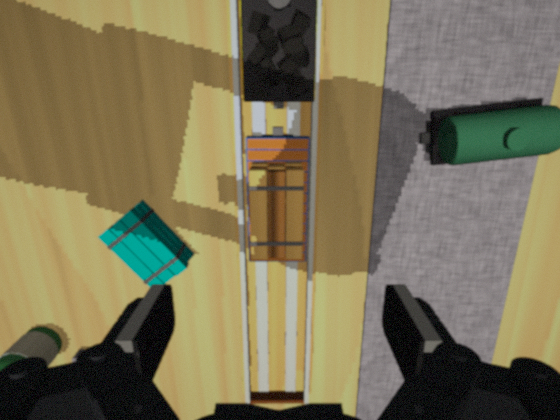

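The timber lies centred on the deck at (278,212): the wrist camera puts it at −50.1 and the wagon at −50.3. Now the caboose.

In the tool's units: 20 cm / 80 = 0.25, 16 cm / 80 = 0.2, 40 degrees / 60 = 0.6667.

Emit:
{"name": "arm_command", "arguments": {
  "steps": [0.05,0.0288,0,0.1333,1,0.1,0.0588,0,0.2667,1,0.15,0.0875,0,0.4,1,0.2,0.1175,0,0.5333,1,0.25,0.1463,0,0.6667,1]
}}

```text
time: 20.6
tool_pos: [0.5877, 0.1325, 0.1498]
eef_rot: [0.909, 0.417, -0.001, -0.0]
contact_force: [0.4, -1.3, 0.7]
finger_gap: 0.0857
grasp_force: 0.0
```

```bash
python3 go.py 627,191,150,-3.5
```

```text
t 20.6 p [587.7 132.5 149.8] yaw 49.32 gap 85.7 F [ 0.4 -1.3  0.7] q6 0.8 tilt [-0.002 -0.    -1.   ]
627,191,150,-3.5 -> d cm [ 7.   -0.83 -0.02] roll 52.82
```

In the tool's units: 7 cm / 80 = 0.0875, 6 cm / 80 = 0.075, 40 degrees / 60 = 0.6667.

Emit:
{"name": "arm_command", "arguments": {
  "steps": [0.025,-0.0038,0,0.1333,1,0.05,-0.0075,0,0.2667,1,0.075,-0.01,0,0.4,1,0.0875,-0.01,0,0.5333,1,0.0875,-0.01,0,0.6667,1]
}}

```text
time: 21.1
tool_pos: [0.6267, 0.1904, 0.1492]
eef_rot: [0.997, 0.082, -0.001, -0.0]
contact_force: [0.1, -0.7, -0.2]
finger_gap: 0.0854
grasp_force: 0.0
```

In the tool's units: 12 degrees / 60 = 0.2.

Emit:
{"name": "arm_command", "arguments": {
  "steps": [0,0,0,0.1333,1,0,0,0,0.2,1,0,0,0,0.2,1,0,0,0,0.2,1]
}}

```text
time: 21.5
tool_pos: [0.6264, 0.1893, 0.1503]
eef_rot: [1.0, -0.019, -0.001, 0.0]
contact_force: [-0.4, -0.1, 0.0]
finger_gap: 0.0851
grasp_force: 0.0
```

```bash
python3 wr.py 627 191 40 75; python3 go.py 625,190.5,20,-3.5
```

```text
6845 (array([625. , 190.4]), array([46.2, 76.6]), 176.8) [0.05172667 0.06349006]
t 21.55 p [626.4 189.3 150.6] yaw -2.21 gap 85.3 F [0.4 0.7 0.4] q6 1.79 tilt [-0.001 -0.    -1.   ]
625,190.5,20,-3.5 -> d cm [-0.13 -0.12 13.06] roll 1.29
```

In the tool's units: 13 cm / 80 = 0.1625, 11.5 cm / 80 = 0.1438, 1.2 degrees / 60 = 0.02.

Emit:
{"name": "arm_command", "arguments": {
  "steps": [-0.0013,-0.0013,0.05,0.02,1,-0.0013,-0.0013,0.1,0.02,1,-0.0013,-0.0013,0.1438,0.02,1,-0.0013,-0.0013,0.1625,0.02,1,-0.0013,-0.0013,0.1625,0.02,1]
}}

```text
time: 22.05
tool_pos: [0.6247, 0.1901, 0.0195]
eef_rot: [1.0, -0.03, -0.002, 0.0]
contact_force: [0.2, -0.2, 0.7]
finger_gap: 0.0856
grasp_force: 0.0
```

Emit:
{"name": "arm_command", "arguments": {
  "steps": [0,0,0,0,0.3,0,0,0,0,0.3,0,0,0,0,0.3,0,0,0,0,0.3,0,0,0,0,0.3]
}}

```text
time: 22.55
tool_pos: [0.6266, 0.1905, 0.0233]
eef_rot: [1.0, -0.031, 0.001, -0.0]
contact_force: [-0.9, 0.6, 6.9]
finger_gap: 0.0454
grasp_force: 41.3
```

In the tool's units: -14.5 cm / 80 = -0.1813, -12 cm / 80 = -0.15.

Emit:
{"name": "arm_command", "arguments": {
  "steps": [0,0,0,0,0.3,0,0,-0.05,0,0.3,0,0,-0.1,0,0.3,0,0,-0.15,0,0.3,0,0,-0.1813,0,0.3]
}}

```text
time: 23.05
tool_pos: [0.6264, 0.1905, 0.1708]
eef_rot: [1.0, -0.031, 0.002, -0.0]
contact_force: [-0.3, 0.5, -1.1]
finger_gap: 0.0456
grasp_force: 42.1
```

```bash
python3 go.py 466.3,-169,165,88.3
```

```text
t 23.05 p [626.4 190.5 170.8] yaw -3.54 gap 45.6 F [-0.3  0.5 -1.1] q6 1.81 tilt [ 0.004  0.001 -1.   ]
466.3,-169,165,88.3 -> d cm [-13.76  36.87   0.49] roll -91.84
```

In the tool's units: 20.6 cm / 80 = 0.2575, -7.7 cm / 80 = -0.0963, -40 degrees / 60 = -0.6667.

Emit:
{"name": "arm_command", "arguments": {
  "steps": [-0.0188,0.0513,0,-0.1333,0.3,-0.0388,0.1038,0,-0.2667,0.3,-0.0575,0.155,0,-0.4,0.3,-0.0775,0.2063,0,-0.5333,0.3,-0.0963,0.2575,0,-0.6667,0.3]
}}

```text
time: 23.55
tool_pos: [0.5359, -0.0104, 0.1674]
eef_rot: [0.95, 0.313, 0.001, 0.0]
contact_force: [1.3, -1.0, -0.6]
finger_gap: 0.0449
grasp_force: 42.1
```

```bash
python3 go.py 466.3,-169,165,88.3
```

```text
t 23.55 p [535.9 -10.4 167.4] yaw 36.5 gap 44.9 F [ 1.3 -1.  -0.6] q6 0.77 tilt [ 0.002 -0.    -1.   ]
466.3,-169,165,88.3 -> d cm [-15.03   8.61   0.23] roll -51.8
```

In the tool's units: -15 cm / 80 = -0.1875, -14 cm / 80 = -0.175, -40 degrees / 60 = -0.6667.

Emit:
{"name": "arm_command", "arguments": {
  "steps": [-0.0438,0.025,0,-0.1333,0.3,-0.0875,0.05,0,-0.2667,0.3,-0.1313,0.075,0,-0.4,0.3,-0.175,0.1,0,-0.5333,0.3,-0.1875,0.1075,0,-0.6667,0.3]
}}

```text
time: 24.05
tool_pos: [0.4653, -0.1693, 0.1674]
eef_rot: [0.789, 0.614, 0.0, 0.001]
contact_force: [0.7, -0.2, -1.4]
finger_gap: 0.0454
grasp_force: 42.0
```

In the tool's units: 11 cm / 80 = 0.1375, 8 cm / 80 = 0.1, -11.8 degrees / 60 = -0.1967.

Emit:
{"name": "arm_command", "arguments": {
  "steps": [0,0,0.025,-0.1333,0.3,0,0,0.0625,-0.1967,0.3,0,0,0.1,-0.1967,0.3,0,0,0.1375,-0.1967,0.3,0,0,0.1375,-0.1967,0.3]
}}

```text
time: 24.55
tool_pos: [0.4649, -0.1661, 0.054]
eef_rot: [0.723, 0.691, -0.001, -0.002]
contact_force: [-0.5, -0.6, -0.2]
finger_gap: 0.0449
grasp_force: 41.9
```

Emit:
{"name": "arm_command", "arguments": {
  "steps": [0,0,0,0,0.3,0,0,0,0,0.3]
}}

```text
time: 24.75
tool_pos: [0.4674, -0.1674, 0.0584]
eef_rot: [0.723, 0.691, 0.0, 0.001]
contact_force: [0.2, -0.4, -1.3]
finger_gap: 0.0448
grasp_force: 41.9
```

```bash
python3 go.py 466.3,-169,23,88.3
```

```text
t 24.75 p [ 467.4 -167.4   58.4] yaw 87.38 gap 44.8 F [ 0.2 -0.4 -1.3] q6 -0.45 tilt [ 0.002 -0.001 -1.   ]
466.3,-169,23,88.3 -> d cm [-0.16 -0.11  3.54] roll -0.92
```

In the tool's units: 3.3 cm / 80 = 0.0413, 3.2 cm / 80 = 0.04, -0.9 degrees / 60 = -0.015.

Emit:
{"name": "arm_command", "arguments": {
  "steps": [-0.0025,-0.0013,0.0188,-0.015,0.3,-0.0025,-0.0013,0.035,-0.015,0.3,-0.0025,-0.0013,0.04,-0.015,0.3,-0.0025,-0.0013,0.0413,-0.015,0.3,-0.0025,-0.0013,0.0413,-0.015,0.3]
}}

```text
time: 25.25
tool_pos: [0.4656, -0.1689, 0.0238]
eef_rot: [0.718, 0.696, 0.0, 0.0]
contact_force: [-0.4, -0.7, -0.4]
finger_gap: 0.0453
grasp_force: 42.2
```

In the tool's units: 0.1 cm / 80 = 0.0013.

Emit:
{"name": "arm_command", "arguments": {
  "steps": [0,0,0.0013,0,0.3,0,0,0.0013,0,0.3]
}}

```text
time: 25.45
tool_pos: [0.4658, -0.1691, 0.0233]
eef_rot: [0.718, 0.696, 0.0, 0.0]
contact_force: [-2.4, 1.0, 7.5]
finger_gap: 0.0448
grasp_force: 43.1
```

Emit:
{"name": "arm_command", "arguments": {
  "steps": [0,0,0,0,0.5,0,0,0,0,0.7,0,0,0,0,0.75,0,0,0,0,0.75,0,0,0,0,0.75]
}}

```text
time: 25.95
tool_pos: [0.4654, -0.1689, 0.0224]
eef_rot: [0.718, 0.696, 0.0, 0.0]
contact_force: [0.1, -0.1, -0.1]
finger_gap: 0.0643
grasp_force: 0.0
```

Emit:
{"name": "arm_command", "arguments": {
  "steps": [0,0,-0.025,0,0.9,0,0,-0.075,0,1,0,0,-0.125,0,1,0,0,-0.175,0,1,0,0,-0.175,0,1]
}}

```text
time: 26.45
tool_pos: [0.4671, -0.1698, 0.1676]
eef_rot: [0.718, 0.696, 0.001, 0.004]
contact_force: [0.7, 0.1, -0.6]
finger_gap: 0.0853
grasp_force: 0.0
```

```bash
python3 go.py
python3 - <<'E'
from cas import *
look(-.22,-.11,.024,"wrist",save="pics/w5.png");look(-.22,-.11,.024,"scene",save="pics/s5.png");look(-.11,.012,.05,"scene");look(-.11,.012,.024,"scene");look(.015,.1,.024,"scene");look(.1,.26,.026,"scene")
E
```

```text
t 26.45 p [ 467.1 -169.8  167.6] yaw 88.28 gap 85.3 F [ 0.7  0.1 -0.6] q6 -0.47 tilt [ 0.007 -0.004 -1.   ]
wrist 6332 x [-198.8 -124. ] y [-21.5  23.5] (array([-161.7,    1. ]), array([46.2, 76.6]), 179.9) z [51.8 63.5]
scene 1271 x [-199.2 -124.3] y [-23.   23.3] (array([-162.3,    1.4]), array([49.8, 77.4]), 179.8) z [51.9 64.5]
scene 778 x [-82.1 -18.8] y [-17.3  19.5] (array([-50.8,   1.3]), array([39. , 65.3]), 0.1) z [62.5 65. ]
scene 1578 x [-98.6  -1.7] y [-23.1  21.3] (array([-50.9,   0. ]), array([47.9, 99.2]), 179.5) z [49.3 64.3]
scene 1267 x [24.3 91.4] y [-24.4  22.1] (array([57.3, -0.7]), array([49.1, 68.7]), 179.7) z [51.5 58.6]
scene 2104 x [112.9 236.8] y [-23.8  21.9] (array([175.9,  -1.8]), array([ 51.4, 128.8]), 178.7) z [54.7 67.4]
```

View pics/s5.png

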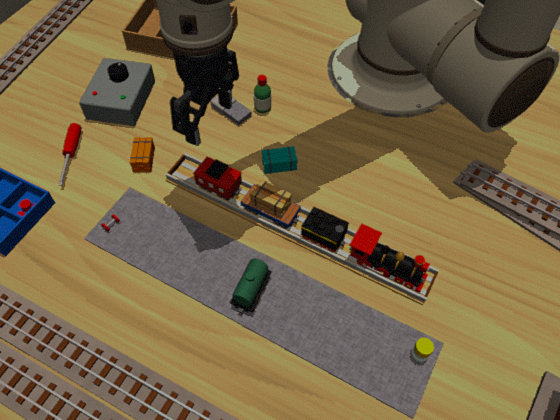

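The whole train stands in line: caboose at (218,178), flat wagon with timber at (270,203), tender at (325,228) and loco. The tank wagon is still at (250,283), and the gripper is clear of everything.

Emit:
{"name": "arm_command", "arguments": {
  "steps": [0,0,0,0,1,0,0,0,0,1,0,0,0,0,1,0,0,0,0,1,0,0,0,0,1]
}}

```text
time: 27.25
tool_pos: [0.4654, -0.1689, 0.1624]
eef_rot: [0.718, 0.696, 0.0, -0.0]
contact_force: [-0.1, -0.5, -0.9]
finger_gap: 0.0856
grasp_force: 0.0
```

```bash
python3 -c "
from workcell import ticket
print(ticket.hand_in())"
```

```text
the job is handed in; nothing more can be done
None
```

The train is made up behind the locomotive (tender, flat wagon with the timber centred on it, caboose) and was handed in at about 27 s; the hand-in returned no verdict, but my last measurements put every piece within the limits, with the loco and tank wagon left in place.

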